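# Park the clay roller at the top of its rest

### The job

Put the wooden clay roller away: push it with your fingertips, slowly and gently, from the foot of the ramp of its rest up over the crest until it lies flat against the dark stop at the top. Do not grip or lift the roller, do not let it run back down the ramp, and leave the pots, jar, bottle and brush standing around alone. When the roller lies still at the stop, draw the hand away from it.

Things in the scene. Friction and masses are not known exactly. Their poses are not given: they have to be found in the camera images.
- rest: Fixed roller rest: grey ramp, 262 long, 168 wide (all mm). Origin on the table under it; +x level and uphill, z up. Dark toe bar: uphill face x=-130, 10 thick, 8 proud. Slope climbs 9 degrees from z=12 at x=-130 to the crest (x=60, z=42). Dark upright stop: face x=110, top z=73. Plywood side cheeks 15 above the slope, 148 apart inside. Turned up to 40 degrees either way from straight ahead.
- slope (a point): Point on the middle of the grey slope's surface at the uphill face of the toe bar; its x axis runs up along the slope (the crest is at x = 192 mm), its z axis stands square to the slope. Anywhere on the grey slope the roller runs back by itself when let go.
- seat (a point): Where the roller's centre is when it is parked against the stop (rest frame: x = 84, z = 66 mm); axes as the rest's. It lies over the white landing, which falls at 6 degrees from the crest to the stop, so that past the crest the roller rolls to the stop and stays there by itself.
- roller: Clay roller: a plain wooden cylinder, 52 mm in diameter, 140 mm long, 0.15 to 0.31 kg, with two dark bands. Origin at its centre; y is its long axis, x and z turn with it. It starts lying across the foot of the ramp against the toe bar, centre at x = -115, z = 41 mm in the rest's frame. Above 0.3 m/s it counts as running loose.
- roller_center (a point): The centre of the roller (half-way along its axis).
- white_cup: White ceramic cup, 76 mm wide, 75 mm high, beside the ramp, about 170 mm to the left of its middle line; origin under its foot. Leave alone.
- glaze_jar: Blue jar with black lid, 56 mm wide, 85 mm high, beside the ramp, about 170 mm to the right of its middle line; origin under its foot. Leave alone.
- brush: Brush 180 mm long, lying on the table to the robot's right; origin on its underside. Leave alone.
- clay_bowl: Grey bowl 110 mm wide, 60 mm high, on the left; origin under its foot. Leave alone.
- terracotta_pot: Terracotta pot 84 mm wide, 85 mm high, far right; origin under its foot. Leave alone.
- water_bottle: White bottle 60 mm wide, 160 mm high, far left; origin under its foot. Leave alone.
Things that resemble listed ones, but are neither listed nor needed, are in the scene too. There is more than one size of the roller; the job needs the largest.

How it is judged:
By the outcome, as a careful person would: the job done as asked, in the order asked, and still so for the second after the job is handed in, with the robot touching nothing.
It also fails if it takes over 38 s, if anything falls off the work surface, if the arm or the gripper's body presses on something with over 40 N, if the wrist force passes 120 N, or if a joint passes its speed limit or range.

### The arm

A 6-joint arm with a two-finger parallel gripper is mounted at the origin on the work surface. World frame = base frame: x ahead of the robot, y to its left, z up, the work surface at z = 0. Lengths are in mm, angles in rad, forces in N, time in s.
With the tool pointing down it reaches from about 350 to 775 mm from the base axis. Payload 7.3 kg.
Tool frame: the origin (TCP) lies at the very end of the fingers, on their centre line; the grasp point (between the pads) lies 19 mm behind it; x points along the fingers, y is the direction in which the jaws open and shut, and the axes are right-handed (so a half turn about x gives the same grasp; the last joint's range is limited). The gripper opens to 92 mm and grips with 3 to 60 N. Pads are 19 mm wide; open, the fingers measure 130 mm over their backs; the gripper's body (75 mm by 190 mm) begins 47 mm behind the grasp point.
Start: joints at [-1.341, 0.342, 1.524, -0, 1.275, -0.146], TCP at [192.707, -488.374, 226.741] pointing down, gripper open.
Joint ranges: [-2.53, 2.53], [-0.77, 2.02], [0.04, 2.7], [-1, 4.14], [0.28, 2.66], [-3.11, 3.11]. Speed limits (rad/s): [2.57, 2.57, 3.14, 3.14, 3.14, 3.14].

### API

Orientations are given as [roll, pitch, yaw] about the fixed x, y, z axes, in that order (R = Rz(yaw) Ry(pitch) Rx(roll)).
In Python, from plant import sensors, capture, bot gives the robot as it stands.
- The arm moves only by the shell command python3 -m crank 'ROWS' [OPENING]. ROWS is JSON, a list of rows, each an object of numbers: "dx", "dy", "dz": the shift along the tool's x, y, z in cm; "spin": the turn about the tool's x in rad. A call has 1 to 20 rows; each row is the pose to reach, as a shift and turn from the pose commanded when the call began, along the tool's axes at that moment; what a row does not reach only later rows make up. A row lasts 1/12 s, in which the tool goes at most 41.7 mm and 7.16 degrees, less where a joint would pass 70% of its speed; a pose out of reach is approached as far as the arm can. A call with a gripper value outside its range is refused whole. OPENING is the opening in per cent of the stroke, from 0 (shut) to 100 (fully open), set as the call begins (- or left out, the last holds). The fingers move at their own pace and stop on an object; the grip force is fixed at half the most. Time passes only in rows, so rows that repeat a pose let the fingers close. It gives the time, the measured TCP pose, the force and the opening at its end, in the units of the state.
- sensors.get_obs(): the state, without advancing time (a new reading comes with each control period).
- capture(name): name is "scene" or "top" or "wrist"; returns a dict with "frame" (400x640x3 uint8, blue, green, red), "vfov" (degrees; the focal length in pixels is half the picture's height over the tangent of half this angle, whatever the lens; pixels are square), "cx", "cy" (the principal point, pixels), "view" (4x4, takes a point from world to camera coordinates); the wrist camera has in their place "mount" (4x4, takes a point from camera to tool coordinates, whose origin is the TCP and whose axes are the tool frame's). Camera axes: x right, y down, z forward; pixel columns grow to the right and rows downward; lengths in mm; the calibration is good to about 2 mm. The wrist camera is an equidistant fisheye: a pixel r from the principal point sees the ray r / f radians off the axis. A picture is of the moment at which its call begins: read the wrist's pose just before it. There is no depth.
- bot.close_job(): hands the job in, once; it reports no verdict.
The state is a dict: "time": time; "joint_positions": joint angles; "dq": joint speeds; "tau": joint torques, N m; "tool_pos": TCP position; "tcp_rot": TCP orientation; "contact_force": force on the tool from outside, world axes, zero at the start; "moment": the same for the moment, N m; "grip_width": finger opening in mm.
Only numpy, scipy, OpenCV 4.12 (cv2) and the standard library are available. Lean on these libraries where they do the work, as an engineer would, in place of code of your own. Each camera call takes 0.05 s, during which the arm holds its last target.

## Working session

There is one attempt and no reset: what is moved stays moved. The work goes in short steps, Python scripts to look and compute and a shell command to move; the robot and the scene stay as the last step left them, time stands still between calls to the robot, and variables do not carry over. Pictures are saved under pics/ and viewed, and the job is handed in when it is done.

```bash
ls; mkdir -p pics; python3 - <<'E'
from plant import sensors, capture, bot
import cv2,numpy as np
o=sensors.get_obs()
for k,v in o.items(): print(k,v)
for n in ["scene","top"]:
    c=capture(n); cv2.imwrite(f"pics/{n}0.png",c["frame"]); print(n,c["vfov"],c["cx"],c["cy"],np.round(c["view"],4).tolist())
E
```

```text
pics
time 0.0
joint_positions [-1.34103051e+00  3.42728614e-01  1.52504622e+00 -5.70945147e-05
  1.27537879e+00 -1.45986050e-01]
dq [-3.30412898e-05 -7.98104656e-04 -2.35870318e-04 -1.57181690e-03
  1.27793087e-04 -7.77106801e-04]
tau [-1.98570298e-03 -4.31247675e+01 -2.44218439e+01  7.17400247e-02
  5.59888990e-02 -8.35908418e-05]
tool_pos [ 192.57539337 -487.95646341  226.03170937]
tcp_rot [-1.68182146  1.5692344   1.83553972]
contact_force [ 0.01893978 -0.75748583 -0.13079578]
moment [-0.00909835  0.00615859  0.07724319]
grip_width 91.72131937050571
scene 42.13685831054245 329.86320954368944 208.06284245156434 [[-0.7093, 0.7048, -0.0116, 380.1245], [0.6, 0.5949, -0.5349, -279.4077], [-0.3701, -0.3864, -0.8448, 1858.7917], [0.0, 0.0, 0.0, 1.0]]
top 45.24067265370279 309.96792593727486 205.57347023700203 [[0.0083, -0.9999, -0.0076, -5.6892], [-0.9919, -0.0073, -0.1269, 535.7514], [0.1269, 0.0086, -0.9919, 1591.2323], [0.0, 0.0, 0.0, 1.0]]
```

View pics/scene0.png

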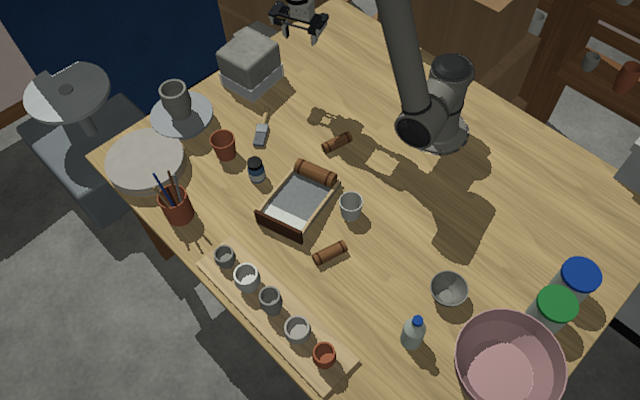

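View pics/top0.png

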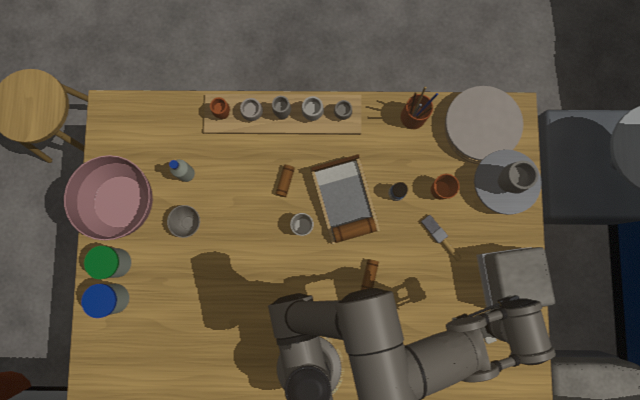

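The roller could be confused with three things in the top view: the large one at the ramp's foot (354,230), and smaller ones at (284,181) and (371,272). The one on the ramp fits the description. I'll check it in a close crop.

```bash
python3 - <<'E'
import cv2
a=cv2.imread("pics/top0.png")[140:260,270:410]; cv2.imwrite("pics/crop_top0.png",cv2.resize(a,None,fx=5,fy=5,interpolation=cv2.INTER_CUBIC))
a=cv2.imread("pics/scene0.png")[140:260,240:380]; cv2.imwrite("pics/crop_scene0.png",cv2.resize(a,None,fx=5,fy=5,interpolation=cv2.INTER_CUBIC))
E
```

```text
(no output)
```

View pics/crop_top0.png

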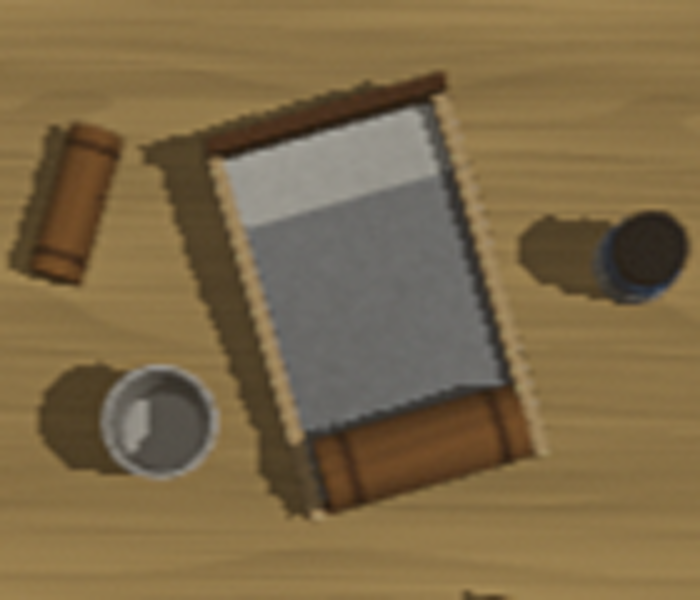

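View pics/crop_scene0.png

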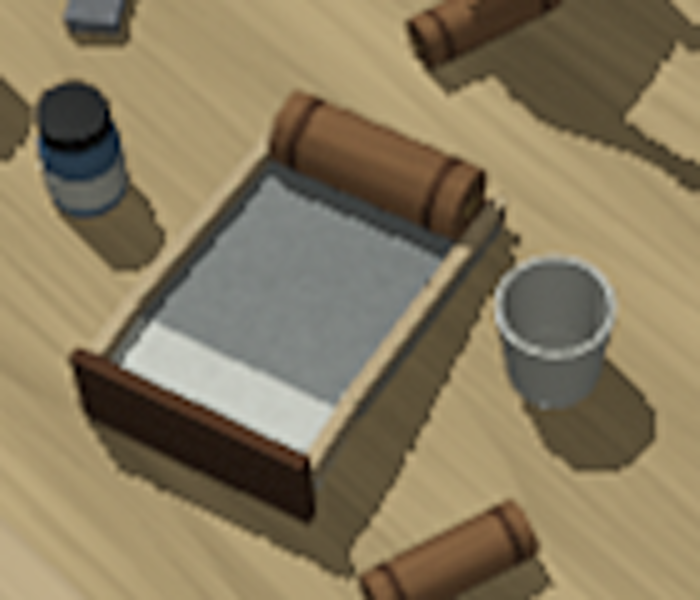

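```bash
cat > h.py <<'E'
import numpy as np,cv2,sys
from scipy.optimize import least_squares
from scipy.spatial.transform import Rotation as Ro
def proj(c,P):
    P=np.atleast_2d(P); V=c["view"]; q=P@V[:3,:3].T+V[:3,3]
    f=200/np.tan(np.radians(c["vfov"]/2)); return q[:,:2]/q[:,2:]*f+[c["cx"],c["cy"]]
def rest2w(p,P):
    P=np.atleast_2d(P).astype(float); c,s=np.cos(p[2]),np.sin(p[2])
    return np.c_[p[0]+c*P[:,0]-s*P[:,1],p[1]+s*P[:,0]+c*P[:,1],P[:,2]]
def zs(x): return np.where(x<60,12+(x+130)*np.tan(np.radians(9)),42.1-(x-60)*np.tan(np.radians(6)))
cyl=np.array([[-115+26*np.cos(a),y,41+26*np.sin(a)] for a in np.linspace(0,2*np.pi,24) for y in (-70,70)])
E
python3 - <<'E'
from h import *
from plant import capture,sensors
T=capture("top");S=capture("scene")
for c in (T,S): print("cam", -c["view"][:3,:3].T@c["view"][:3,3])
top=lambda u,v:(270+u/5,140+v/5); sc=lambda u,v:(240+u/5,140+v/5)
def pts(t):
  return [(T,(60,-74,42),top(438,176)),(T,(60,74,57),top(247,228)),(T,(110+t,-84,73),top(443,72)),(T,(110+t,84,73),top(205,138)),
  (S,(60,-74,42),sc(157,323)),(S,(60,74,57),sc(337,408)),(S,(110+t,-84,73),sc(73,354)),(S,(110+t,84,73),sc(312,462))]
def res(p): return np.concatenate([proj(c,rest2w(p,P))[0]-uv for c,P,uv in pts(p[3])])
r=least_squares(res,[550,-80,0.2,10]); print(r.x,np.round(res(r.x),1))
p=r.x; np.save("rest.npy",p)
for c,n,o in((T,"top",(270,140)),(S,"scene",(240,140))):
  im=cv2.resize(c["frame"][o[1]:o[1]+120,o[0]:o[0]+140],None,fx=5,fy=5,interpolation=cv2.INTER_CUBIC)
  L=[[(60,-74,42),(60,74,42)],[(-130,-74,12),(60,-74,42)],[(-130,74,12),(60,74,42)],[(110,-74,73),(110,74,73)],[(-130,-84,27),(60,-84,57)],[(-130,84,27),(60,84,57)]]
  for l in L:
    q=((proj(c,rest2w(p,l))-o)*5+2.5).astype(int); cv2.line(im,tuple(map(int,q[0])),tuple(map(int,q[1])),(0,255,0),1)
  h=cv2.convexHull(((proj(c,rest2w(p,cyl))-o)*5+2.5).astype(np.int32)); cv2.polylines(im,[h],True,(0,0,255),1)
  cv2.imwrite(f"pics/ov_{n}.png",im)
E
```

```text
cam [ 329.55606498  -15.43662086 1646.27959063]
cam [1125.16539067  616.48547885 1425.34850453]
[ 5.64864315e+02 -1.12004707e+02  2.73205282e-01  8.36824172e+00] [ 1.4 -0.8 -2.4 -0.6 -0.7  0.9 -1.5  0.7 -2.5 -1.5  1.2 -1.5  0.1 -0.6
 -1.1  1. ]
```

View pics/ov_top.png

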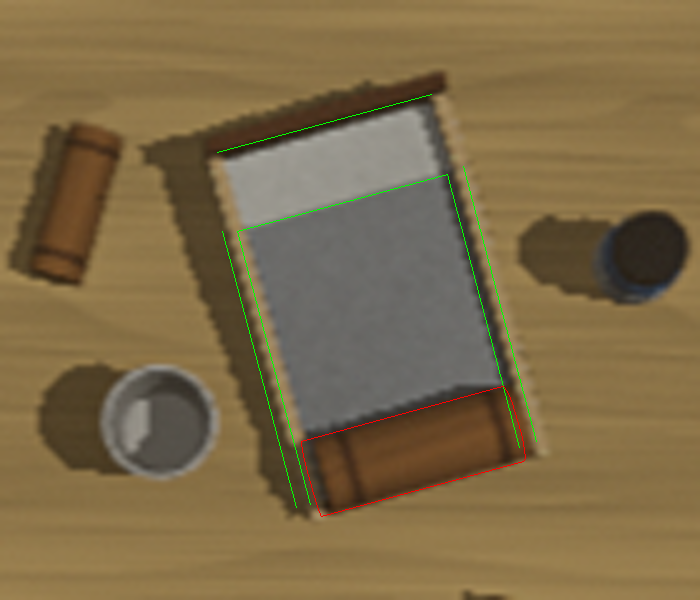

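View pics/ov_scene.png

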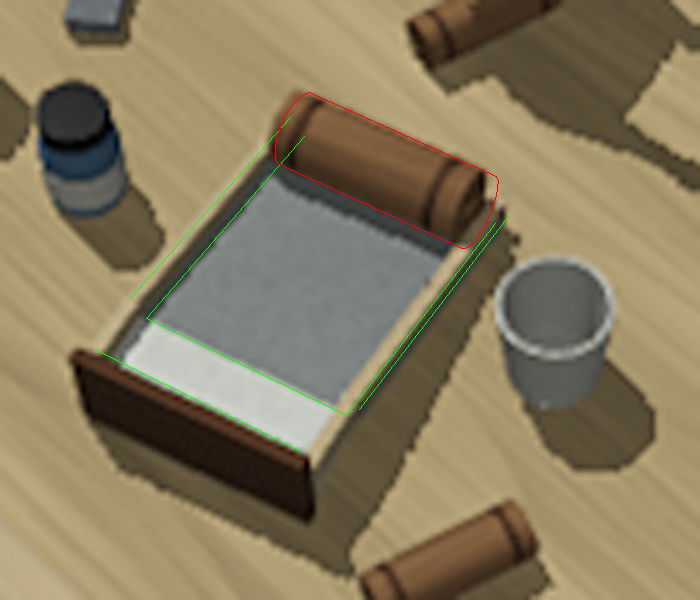

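```bash
python3 - <<'E'
from h import *
from plant import capture
T=capture("top");S=capture("scene")
for n,c in(("T",T),("S",S)): pass
top=lambda u,v:np.array((270+u/5,140+v/5)); sc=lambda u,v:np.array((240+u/5,140+v/5))
zt=57.1
# 3D segment, image line (two pixels): model endpoints must lie on the image line
def segs(t): return [
 (T,[(60,-60,42),(60,60,42)],top(248,228),top(438,176)),
 (T,[(-100,-84,31.8),(60,-84,zt)],top(545,453),top(453,95)),
 (T,[(-60,74,38),(60,74,zt)],top(303,442),top(228,160)),
 (T,[(110+t,-80,73),(110+t,80,73)],top(443,72),top(205,138)),
 (T,[(-141,-70,41),(-141,70,41)],top(332,513),top(537,457)),
 (S,[(60,-60,42),(60,60,42)],sc(157,323),sc(337,408)),
 (S,[(-60,74,38),(60,74,zt)],sc(455,243),sc(312,447)),
 (S,[(-100,-84,31.8),(60,-84,zt)],sc(270,143),sc(95,350)),
 (S,[(110+t,-80,73),(110+t,80,73)],sc(73,354),sc(312,462))]
def res(p):
  r=[]
  for c,P,a,b in segs(p[3]):
    d=(b-a)/np.linalg.norm(b-a); n=np.array([-d[1],d[0]]); r+=list((proj(c,rest2w(p,P))-a)@n)
  return np.array(r)
r=least_squares(res,[565,-115,0.27,10],loss="soft_l1"); print(r.x,np.round(res(r.x),1))
p=r.x; np.save("rest.npy",p)
for c,n,o in((T,"top",(270,140)),(S,"scene",(240,140))):
  im=cv2.resize(c["frame"][o[1]:o[1]+120,o[0]:o[0]+140],None,fx=5,fy=5,interpolation=cv2.INTER_CUBIC)
  L=[[(60,-74,42),(60,74,42)],[(-130,-74,12),(60,-74,42)],[(110,-84,73),(110,84,73)],[(-130,-84,27),(60,-84,57)],[(-130,84,27),(60,84,57)],[(-130,74,27),(60,74,57)]]
  for l in L:
    q=((proj(c,rest2w(p,l))-o)*5+2.5).astype(int); cv2.line(im,tuple(map(int,q[0])),tuple(map(int,q[1])),(0,255,0),1)
  h=cv2.convexHull(((proj(c,rest2w(p,cyl))-o)*5+2.5).astype(np.int32)); cv2.polylines(im,[h],True,(0,0,255),1)
  cv2.imwrite(f"pics/ov_{n}2.png",im)
a=cv2.imread("pics/ov_top2.png");b=cv2.imread("pics/ov_scene2.png");cv2.imwrite("pics/ov2.png",cv2.resize(np.hstack([a,b]),(800,343),interpolation=cv2.INTER_AREA))
E
```

```text
[ 5.64776750e+02 -1.15401503e+02  2.85460405e-01  9.85834599e+00] [-0.3 -0.  -0.2 -1.1 -0.8 -1.3 -0.3 -0.4 -0.4  0.1 -0.3 -0.3 -0.2  1.
  2.2  2.6 -0.1  1.1]
```

View pics/ov_top2.png

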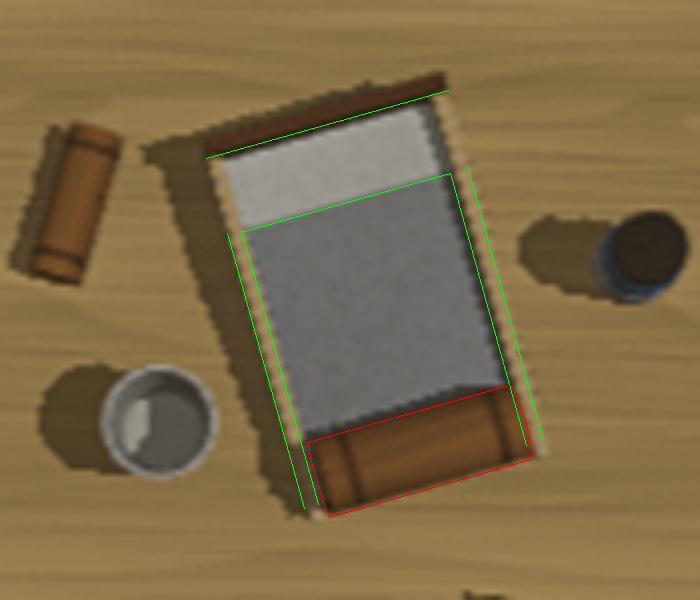

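View pics/ov_scene2.png

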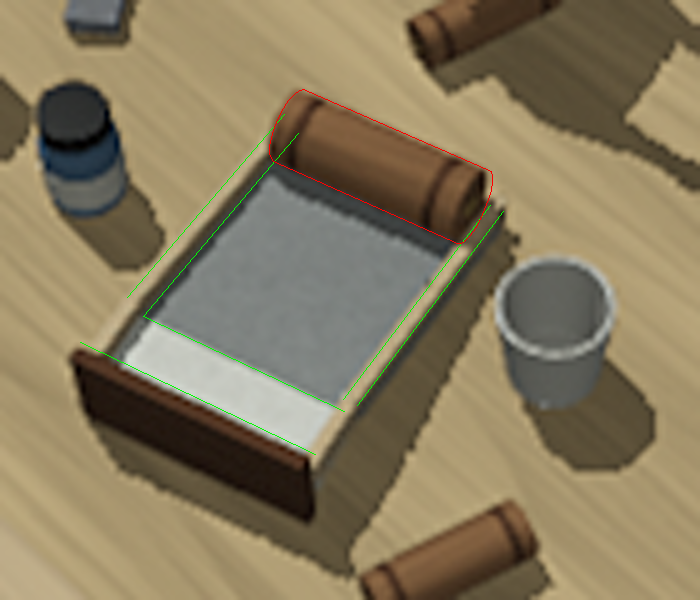

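```bash
python3 - <<'E'
from h import *
from plant import capture,sensors
T=capture("top");S=capture("scene")
o=sensors.get_obs(); R=Ro.from_euler("xyz",o["tcp_rot"]).as_matrix(); print(np.round(R,3))
def ray(c,uv,z):
    f=200/np.tan(np.radians(c["vfov"]/2)); d=np.array([(uv[0]-c["cx"])/f,(uv[1]-c["cy"])/f,1])
    Rm=c["view"][:3,:3]; C=-Rm.T@c["view"][:3,3]; w=Rm.T@d; return C+w*(z-C[2])/w[2]
for nm,a,b in (("decoy near",(371,272),(337,142)),("decoy far",(284,181),(330,252))): print(nm,ray(T,a,18),ray(S,b,18))
print("decoy near ends",ray(T,(374,262),18),ray(T,(368,284),18))
p=np.array([565,-117,.28])
yd=np.array([-np.sin(p[2]),np.cos(p[2]),0]); 
print("tool y angle to rest y", np.degrees(np.arctan2(np.cross(R[:,1],yd)[2],R[:,1]@yd)))
for x in(-190,-175,-152,48): 
  w=rest2w(p,[x,0,100])[0]; print(x,w, "tool shift(cm)",R.T@(w-o["tool_pos"])/10)
E
```

```text
[[-0.     0.367 -0.93 ]
 [ 0.    -0.93  -0.367]
 [-1.    -0.     0.   ]]
decoy near [ 314.51251041 -208.13800821   18.        ] [ 298.83197779 -202.96832646   18.        ]
decoy far [622.50731453  88.77751644  18.        ] [620.00669952  85.49871966  18.        ]
decoy near ends [ 347.94447983 -218.48758661   18.        ] [ 274.63749244 -197.79492757   18.        ]
tool y angle to rest y 174.50812394655975
-190 [ 382.39946672 -169.50757323  100.        ] tool shift(cm) [ 12.66815653 -22.69515129 -29.34845112]
-175 [ 396.8152983 -165.3622385  100.       ] tool shift(cm) [ 12.66815432 -22.55159437 -30.84156579]
-152 [ 418.91957338 -159.00605858  100.        ] tool shift(cm) [ 12.66815093 -22.33147375 -33.13100828]
48 [ 611.13066104 -103.73492887  100.        ] tool shift(cm) [ 12.66812146 -20.41738146 -53.03920385]
```

```bash
python3 -m crank '[{"dy":-2.8,"dz":-3.8,"spin":0.05},{"dy":-22.6,"dz":-30.8,"dx":8,"spin":0.096},{"dy":-22.6,"dz":-30.8,"dx":8,"spin":0.096},{"dy":-22.6,"dz":-30.8,"dx":8,"spin":0.096},{"dy":-22.6,"dz":-30.8,"dx":8,"spin":0.096},{"dy":-22.6,"dz":-30.8,"dx":8,"spin":0.096},{"dy":-22.6,"dz":-30.8,"dx":8,"spin":0.096},{"dy":-22.6,"dz":-30.8,"dx":8,"spin":0.096},{"dy":-22.6,"dz":-30.8,"dx":8,"spin":0.096},{"dy":-22.6,"dz":-30.8,"dx":8,"spin":0.096},{"dy":-22.6,"dz":-30.8,"dx":8,"spin":0.096},{"dy":-22.6,"dz":-30.8,"dx":8,"spin":0.096},{"dy":-22.6,"dz":-30.8,"dx":8,"spin":0.096},{"dy":-22.6,"dz":-30.8,"dx":8,"spin":0.096}]' 70
cat >> h.py <<'E'
def wray(c,o,uv,z):
    """world point at height z seen at wrist pixel"""
    f=200/np.tan(np.radians(c["vfov"]/2)); d=np.array([uv[0]-c["cx"],uv[1]-c["cy"]]); r=np.hypot(*d); th=r/f
    v=np.array([*(d/max(r,1e-9)*np.sin(th)),np.cos(th)]); M=c["mount"]; R=Ro.from_euler("xyz",o["tcp_rot"]).as_matrix()
    C=R@M[:3,3]+o["tool_pos"]; w=R@(M[:3,:3]@v); return C+w*(z-C[2])/w[2]
def wproj(c,o,P):
    f=200/np.tan(np.radians(c["vfov"]/2)); R=Ro.from_euler("xyz",o["tcp_rot"]).as_matrix(); M=c["mount"]
    q=(np.atleast_2d(P)-o["tool_pos"])@R; q=(q-M[:3,3])@M[:3,:3]
    r=np.hypot(q[:,0],q[:,1]); th=np.arctan2(r,q[:,2]); return q[:,:2]/r[:,None]*(th*f)[:,None]+[c["cx"],c["cy"]]
E
python3 - <<'E'
from h import *
from plant import capture,sensors
o=sensors.get_obs(); c=capture("wrist"); print(o["time"],o["tool_pos"],o["tcp_rot"],o["contact_force"],c["vfov"],np.round(c["mount"],2).tolist())
p=[565,-117,.28]; im=c["frame"].copy(); cv2.imwrite("pics/w1raw.png",im)
for l in [[(60,-74,42),(60,74,42)],[(110,-84,73),(110,84,73)],[(-130,-84,27),(60,-84,57)],[(-130,84,27),(60,84,57)],[(-141,-70,41),(-141,70,41)],[(-89,-70,41),(-89,70,41)]]:
    q=wproj(c,o,rest2w(p,np.linspace(*map(np.array,l),20))); cv2.polylines(im,[q.astype(np.int32)],False,(0,255,0),1)
cv2.imwrite("pics/w1.png",im)
E
```

```text
0.4 [ 192.70796192 -488.3460216   226.6788986 ] [-1.54514335  1.57078417  1.97230063] [ 0.50853914 -0.33420086  0.27578239] 65.70646984690485 [[0.0, -0.27, 0.96, -159.39], [1.0, 0.0, -0.0, -1.05], [-0.0, 0.96, 0.27, -74.35], [0.0, 0.0, 0.0, 1.0]]invalid input at $[0]: expected keys dx, dy, dz, spin
```

View pics/w1.png

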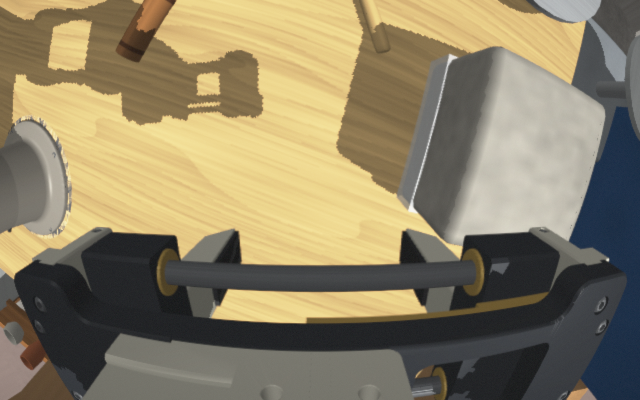

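```bash
python3 -m crank '[{"dx":0,"dy":-2.8,"dz":-3.8,"spin":0.05},{"dx":8,"dy":-22.6,"dz":-30.8,"spin":0.096},{"dx":8,"dy":-22.6,"dz":-30.8,"spin":0.096},{"dx":8,"dy":-22.6,"dz":-30.8,"spin":0.096},{"dx":8,"dy":-22.6,"dz":-30.8,"spin":0.096},{"dx":8,"dy":-22.6,"dz":-30.8,"spin":0.096},{"dx":8,"dy":-22.6,"dz":-30.8,"spin":0.096},{"dx":8,"dy":-22.6,"dz":-30.8,"spin":0.096},{"dx":8,"dy":-22.6,"dz":-30.8,"spin":0.096},{"dx":8,"dy":-22.6,"dz":-30.8,"spin":0.096},{"dx":8,"dy":-22.6,"dz":-30.8,"spin":0.096},{"dx":8,"dy":-22.6,"dz":-30.8,"spin":0.096},{"dx":8,"dy":-22.6,"dz":-30.8,"spin":0.096},{"dx":8,"dy":-22.6,"dz":-30.8,"spin":0.096}]' 70
cat > look.py <<'E'
from h import *
from plant import capture,sensors
n=sys.argv[1]; p=[565,-117,.28]
o=sensors.get_obs(); c=capture("wrist"); R=Ro.from_euler("xyz",o["tcp_rot"]).as_matrix()
d=o["tool_pos"]-[p[0],p[1],0]; print("t",round(o["time"],2),"tcp",o["tool_pos"].round(1),"rest",np.round([d[:2]@[np.cos(p[2]),np.sin(p[2])],d[:2]@[-np.sin(p[2]),np.cos(p[2])],d[2]],1),"F",np.round(o["contact_force"],1),"w",round(o["grip_width"],1))
print("rest x,y,z dirs in tool:",np.round(R.T@np.array([np.cos(p[2]),np.sin(p[2]),0]),3),np.round(R.T@np.array([-np.sin(p[2]),np.cos(p[2]),0]),3))
im=c["frame"].copy(); cv2.imwrite(f"pics/{n}raw.png",im)
if len(sys.argv)>2:
  for l in [[(60,-74,42),(60,74,42)],[(110,-84,73),(110,84,73)],[(-130,-84,27),(60,-84,57)],[(-130,84,27),(60,84,57)],[(-141,-70,41),(-141,70,41)],[(-89,-70,41),(-89,70,41)]]:
    q=wproj(c,o,rest2w(p,np.linspace(*map(np.array,l),20))); cv2.polylines(im,[q.astype(np.int32)],False,(0,255,0),1)
cv2.imwrite(f"pics/{n}.png",im)
E
python3 look.py w2 1
```

```text
time: 1.62
tool_pos: [396.0, -166.3, 147.1]
tcp_rot: [1.919, 1.57, -0.945]
contact_force: [0.5, 0.2, 0.1]
grip_width: 64.8
t 1.62 tcp [ 396.  -166.3  147.1] rest [-176.    -0.7  147.1] F [0.5 0.2 0.1] w 64.8
rest x,y,z dirs in tool: [ 0.    -0.002 -1.   ] [-0.001 -1.     0.002]
```

View pics/w2.png

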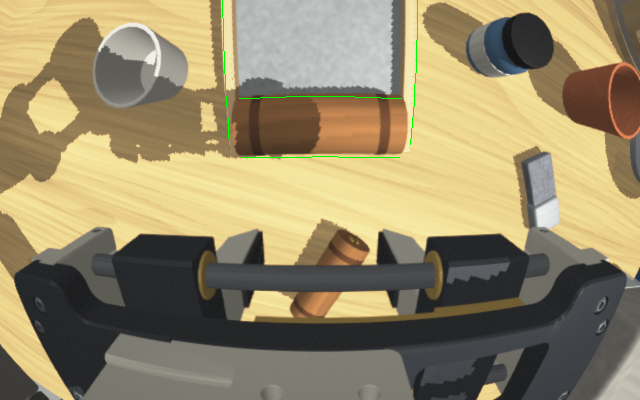

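```bash
python3 - <<'E'
from h import *
from plant import capture,sensors
o=sensors.get_obs(); c=capture("wrist"); p=[565,-117,.28]
for n,uv,z in(("decoy end top",(353,236),30),("roller back L",(235,155),41),("roller back R",(408,153),41),("roller front",(320,95),55)):
  w=wray(c,o,uv,z);d=w-[*p[:2],0]; print(n,w.round(),np.round([d[:2]@[np.cos(p[2]),np.sin(p[2])],d[:2]@[-np.sin(p[2]),np.cos(p[2])]]))
E
```

```text
decoy end top [ 363. -208.   30.] [-219.  -32.]
roller back L [411. -83.  41.] [-138.   75.]
roller back R [ 455. -229.   41.] [-137.  -78.]
roller front [ 480. -141.   55.] [-88.   0.]
```

```bash
python3 -m crank '[{"dx":3,"dy":0,"dz":0,"spin":0},{"dx":6,"dy":0,"dz":0,"spin":0},{"dx":9,"dy":0,"dz":0,"spin":0},{"dx":10.5,"dy":0,"dz":0,"spin":0},{"dx":11.3,"dy":0,"dz":0,"spin":0},{"dx":11.3,"dy":0,"dz":-0.5,"spin":0},{"dx":11.3,"dy":0,"dz":-1.0,"spin":0},{"dx":11.3,"dy":0,"dz":-1.4,"spin":0},{"dx":11.3,"dy":0,"dz":-1.4,"spin":0}]' 70; python3 look.py w3
```

```text
time: 2.47
tool_pos: [411.6, -161.8, 35.0]
tcp_rot: [2.322, 1.567, -0.539]
contact_force: [0.9, -0.6, 0.3]
grip_width: 64.1
t 2.47 tcp [ 411.6 -161.8   35. ] rest [-159.8   -0.7   35. ] F [ 0.9 -0.6  0.3] w 64.1
rest x,y,z dirs in tool: [ 0.003  0.    -1.   ] [-0.003 -1.    -0.   ]
```

View pics/w3.png

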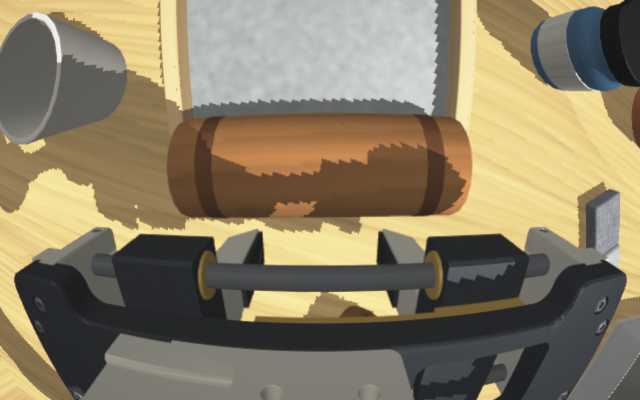

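```bash
python3 -m crank '[{"dx":0,"dy":0,"dz":-0.3,"spin":0},{"dx":0,"dy":0,"dz":-0.6,"spin":0},{"dx":0,"dy":0,"dz":-0.85,"spin":0},{"dx":0,"dy":0,"dz":-1.1,"spin":0},{"dx":-0.04,"dy":0,"dz":-1.35,"spin":0},{"dx":-0.08,"dy":0,"dz":-1.6,"spin":0},{"dx":-0.12,"dy":0,"dz":-1.85,"spin":0},{"dx":-0.16,"dy":0,"dz":-2.1,"spin":0},{"dx":-0.2,"dy":0,"dz":-2.35,"spin":0},{"dx":-0.24,"dy":0,"dz":-2.6,"spin":0}]' 70; python3 look.py w4
```

```text
time: 3.35
tool_pos: [434.9, -154.0, 36.1]
tcp_rot: [0.071, 1.571, -2.791]
contact_force: [-2.3, -0.8, 2.0]
grip_width: 64.2
t 3.35 tcp [ 434.9 -154.    36.1] rest [-135.3    0.4   36.1] F [-2.3 -0.8  2. ] w 64.2
rest x,y,z dirs in tool: [-0. -0. -1.] [-0. -1.  0.]
```

View pics/w4.png

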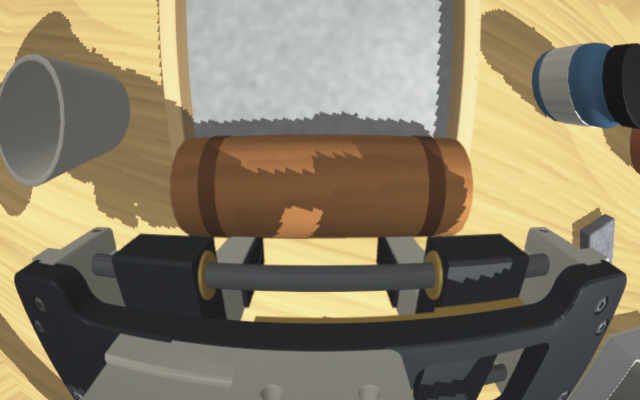

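The fingertips meet the roller evenly: it is straight, spanning columns 170 to 472 with its rear edge near row 237. I'll push on up the slope at about 36 mm/s.

```bash
python3 -m crank '[{"dx":-0.05,"dy":0,"dz":-0.3,"spin":0},{"dx":-0.1,"dy":0,"dz":-0.6,"spin":0},{"dx":-0.14,"dy":0,"dz":-0.9,"spin":0},{"dx":-0.19,"dy":0,"dz":-1.2,"spin":0},{"dx":-0.24,"dy":0,"dz":-1.5,"spin":0},{"dx":-0.28,"dy":0,"dz":-1.8,"spin":0},{"dx":-0.33,"dy":0,"dz":-2.1,"spin":0},{"dx":-0.38,"dy":0,"dz":-2.4,"spin":0},{"dx":-0.43,"dy":0,"dz":-2.7,"spin":0},{"dx":-0.47,"dy":0,"dz":-3.0,"spin":0},{"dx":-0.52,"dy":0,"dz":-3.3,"spin":0},{"dx":-0.57,"dy":0,"dz":-3.6,"spin":0},{"dx":-0.62,"dy":0,"dz":-3.9,"spin":0},{"dx":-0.66,"dy":0,"dz":-4.2,"spin":0},{"dx":-0.71,"dy":0,"dz":-4.5,"spin":0},{"dx":-0.76,"dy":0,"dz":-4.8,"spin":0},{"dx":-0.81,"dy":0,"dz":-5.1,"spin":0},{"dx":-0.85,"dy":0,"dz":-5.4,"spin":0},{"dx":-0.9,"dy":0,"dz":-5.7,"spin":0},{"dx":-0.95,"dy":0,"dz":-6.0,"spin":0}]' 70; python3 look.py w5 1
```

```text
time: 5.07
tool_pos: [492.7, -137.4, 45.7]
tcp_rot: [1.312, 1.571, -1.55]
contact_force: [-2.3, -1.0, 2.3]
grip_width: 64.3
t 5.07 tcp [ 492.7 -137.4   45.7] rest [-75.2   0.4  45.7] F [-2.3 -1.   2.3] w 64.3
rest x,y,z dirs in tool: [-0. -0. -1.] [-0. -1.  0.]
```

View pics/w5.png

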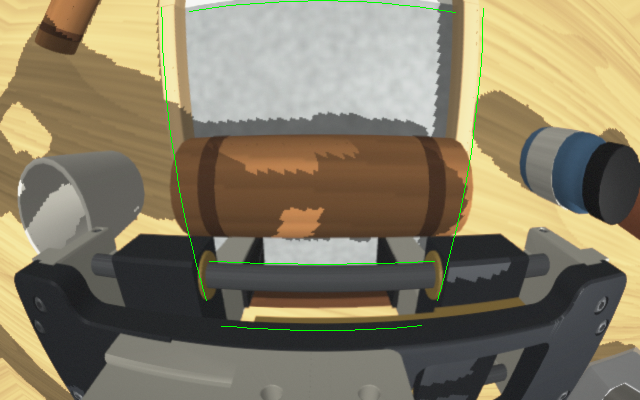

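```bash
python3 -m crank '[{"dx":-0.05,"dy":0,"dz":-0.3,"spin":0},{"dx":-0.1,"dy":0,"dz":-0.6,"spin":0},{"dx":-0.14,"dy":0,"dz":-0.9,"spin":0},{"dx":-0.19,"dy":0,"dz":-1.2,"spin":0},{"dx":-0.24,"dy":0,"dz":-1.5,"spin":0},{"dx":-0.28,"dy":0,"dz":-1.8,"spin":0},{"dx":-0.33,"dy":0,"dz":-2.1,"spin":0},{"dx":-0.38,"dy":0,"dz":-2.4,"spin":0},{"dx":-0.43,"dy":0,"dz":-2.7,"spin":0},{"dx":-0.47,"dy":0,"dz":-3.0,"spin":0},{"dx":-0.52,"dy":0,"dz":-3.3,"spin":0},{"dx":-0.57,"dy":0,"dz":-3.6,"spin":0},{"dx":-0.62,"dy":0,"dz":-3.9,"spin":0},{"dx":-0.66,"dy":0,"dz":-4.2,"spin":0},{"dx":-0.71,"dy":0,"dz":-4.5,"spin":0},{"dx":-0.76,"dy":0,"dz":-4.8,"spin":0},{"dx":-0.81,"dy":0,"dz":-5.1,"spin":0},{"dx":-0.85,"dy":0,"dz":-5.4,"spin":0},{"dx":-0.9,"dy":0,"dz":-5.7,"spin":0},{"dx":-0.95,"dy":0,"dz":-6.0,"spin":0}]' 70; python3 look.py w6 1
```

```text
time: 6.78
tool_pos: [550.3, -120.8, 55.1]
tcp_rot: [1.425, 1.571, -1.437]
contact_force: [-2.5, -0.9, 1.2]
grip_width: 64.3
t 6.78 tcp [ 550.3 -120.8   55.1] rest [-15.1   0.4  55.1] F [-2.5 -0.9  1.2] w 64.3
rest x,y,z dirs in tool: [-0. -0. -1.] [-0. -1.  0.]
```

View pics/w6.png

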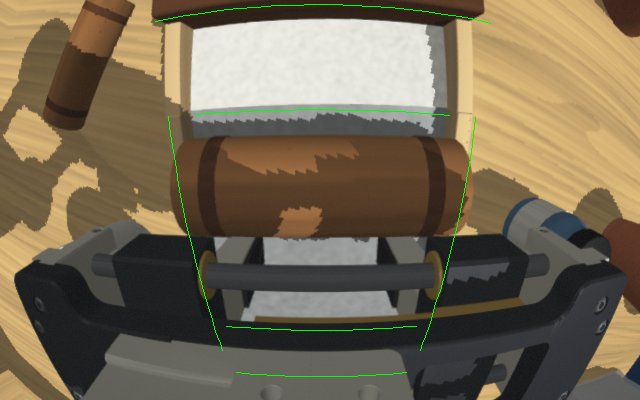

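```bash
python3 -m crank '[{"dx":-0.03,"dy":0,"dz":-0.2,"spin":0},{"dx":-0.06,"dy":0,"dz":-0.4,"spin":0},{"dx":-0.1,"dy":0,"dz":-0.6,"spin":0},{"dx":-0.13,"dy":0,"dz":-0.8,"spin":0},{"dx":-0.16,"dy":0,"dz":-1.0,"spin":0},{"dx":-0.19,"dy":0,"dz":-1.2,"spin":0},{"dx":-0.22,"dy":0,"dz":-1.4,"spin":0},{"dx":-0.25,"dy":0,"dz":-1.6,"spin":0},{"dx":-0.28,"dy":0,"dz":-1.8,"spin":0},{"dx":-0.32,"dy":0,"dz":-2.0,"spin":0},{"dx":-0.35,"dy":0,"dz":-2.2,"spin":0},{"dx":-0.38,"dy":0,"dz":-2.4,"spin":0},{"dx":-0.41,"dy":0,"dz":-2.6,"spin":0},{"dx":-0.44,"dy":0,"dz":-2.8,"spin":0},{"dx":-0.48,"dy":0,"dz":-3.0,"spin":0},{"dx":-0.5,"dy":0,"dz":-3.2,"spin":0},{"dx":-0.5,"dy":0,"dz":-3.4,"spin":0}]' 70; python3 look.py w7 1
```

```text
time: 8.25
tool_pos: [583.0, -111.5, 60.2]
tcp_rot: [2.083, 1.571, -0.779]
contact_force: [-2.5, -0.4, 1.7]
grip_width: 64.3
t 8.25 tcp [ 583.  -111.5   60.2] rest [18.8  0.3 60.2] F [-2.5 -0.4  1.7] w 64.3
rest x,y,z dirs in tool: [ 0. -0. -1.] [-0. -1.  0.]
```

View pics/w7.png

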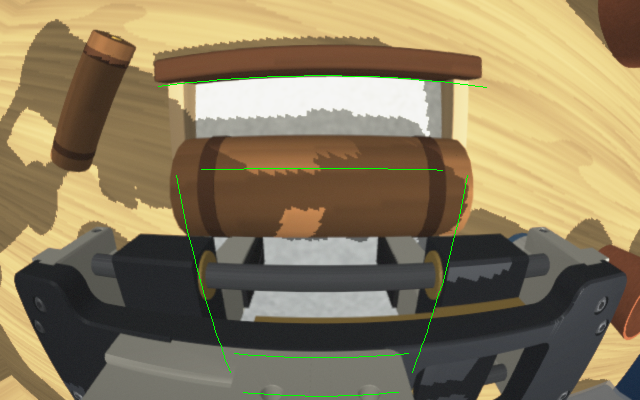

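```bash
python3 -m crank '[{"dx":0,"dy":0,"dz":-0.15,"spin":0},{"dx":0,"dy":0,"dz":-0.3,"spin":0},{"dx":0,"dy":0,"dz":-0.45,"spin":0},{"dx":0,"dy":0,"dz":-0.6,"spin":0},{"dx":0,"dy":0,"dz":-0.75,"spin":0},{"dx":0,"dy":0,"dz":-0.9,"spin":0},{"dx":0,"dy":0,"dz":-1.05,"spin":0},{"dx":0,"dy":0,"dz":-1.2,"spin":0},{"dx":0,"dy":0,"dz":-1.35,"spin":0},{"dx":0,"dy":0,"dz":-1.5,"spin":0},{"dx":0,"dy":0,"dz":-1.65,"spin":0},{"dx":0,"dy":0,"dz":-1.8,"spin":0},{"dx":0,"dy":0,"dz":-1.95,"spin":0},{"dx":0,"dy":0,"dz":-2.1,"spin":0}]' 70; python3 look.py w8 1
```

```text
time: 9.47
tool_pos: [603.1, -105.7, 60.1]
tcp_rot: [1.794, 1.571, -1.068]
contact_force: [-0.5, -0.9, -0.2]
grip_width: 64.4
t 9.47 tcp [ 603.1 -105.7   60.1] rest [39.7  0.3 60.1] F [-0.5 -0.9 -0.2] w 64.4
rest x,y,z dirs in tool: [ 0. -0. -1.] [-0. -1.  0.]
```

View pics/w8.png

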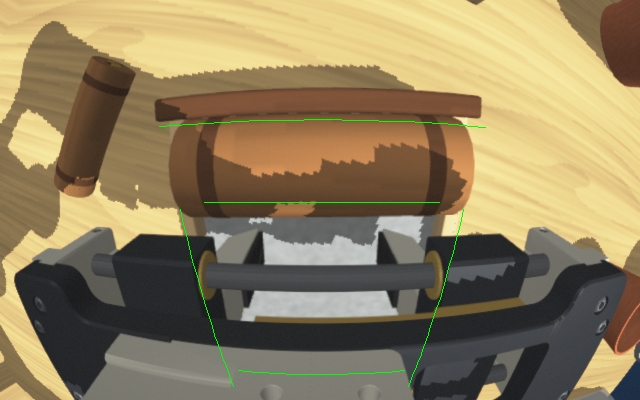

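The roller has gone over the crest and lies against the stop, with its rear edge level at row 217 and a gap to the fingers. The contact force has dropped to about zero. I'll draw back and up.

```bash
python3 -m crank '[{"dx":0,"dy":0,"dz":0.5,"spin":0},{"dx":0,"dy":0,"dz":1.5,"spin":0},{"dx":0,"dy":0,"dz":3,"spin":0},{"dx":-1,"dy":0,"dz":4,"spin":0},{"dx":-3,"dy":0,"dz":5,"spin":0},{"dx":-5.5,"dy":0,"dz":6,"spin":0},{"dx":-8,"dy":0,"dz":7.5,"spin":0},{"dx":-10,"dy":0,"dz":9,"spin":0},{"dx":-11,"dy":0,"dz":10,"spin":0},{"dx":-11,"dy":0,"dz":10,"spin":0},{"dx":-11,"dy":0,"dz":10,"spin":0},{"dx":-11,"dy":0,"dz":10,"spin":0}]' 70; python3 look.py w9 1; python3 - <<'E'
from h import *
from plant import capture,sensors
p=[565,-117,.28]; seat=cyl.copy(); seat[:,0]+=199; seat[:,2]+=25
c=capture("scene"); im=c["frame"]; o=(200,90)
im=cv2.resize(im[90:270,200:400],None,fx=4,fy=3.333*1.2,interpolation=cv2.INTER_CUBIC) if 0 else cv2.resize(im[o[1]:o[1]+150,o[0]:o[0]+200],None,fx=4,fy=4,interpolation=cv2.INTER_CUBIC)
h=cv2.convexHull(((proj(c,rest2w(p,seat))-o)*4+2).astype(np.int32)); cv2.polylines(im,[h],True,(0,0,255),1)
cv2.imwrite("pics/s9.png",im)
E
```

```text
time: 10.52
tool_pos: [506.7, -133.2, 169.3]
tcp_rot: [-0.775, 1.57, 2.646]
contact_force: [-0.6, -1.0, 0.2]
grip_width: 64.6
t 10.52 tcp [ 506.7 -133.2  169.3] rest [-60.5   0.6 169.3] F [-0.6 -1.   0.2] w 64.6
rest x,y,z dirs in tool: [-0.001 -0.    -1.   ] [ 0.001 -1.     0.   ]
```

View pics/w9.png

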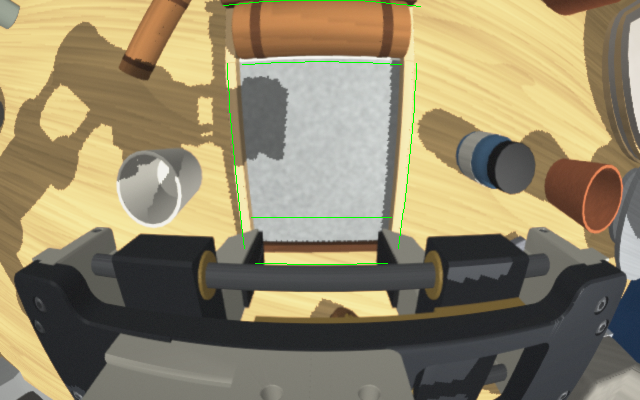

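View pics/s9.png

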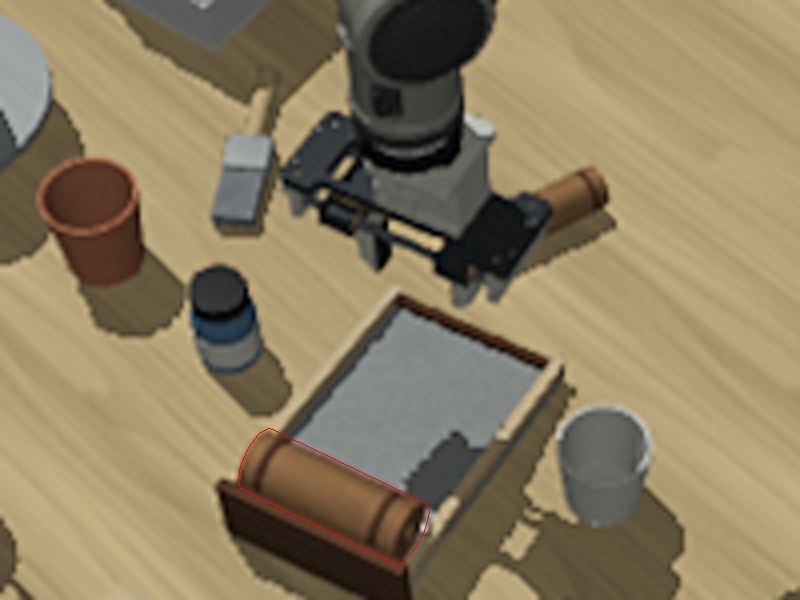

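The roller matches the predicted seat outline in the scene crop (240–430, 430–565), lying flat along the stop. The cup, jar, pot and brush look undisturbed. One last stillness check, then I'll hand in.

```bash
python3 -m crank '[{"dx":-1,"dy":0,"dz":0.5,"spin":0},{"dx":-2,"dy":0,"dz":1,"spin":0},{"dx":-2,"dy":0,"dz":1,"spin":0},{"dx":-2,"dy":0,"dz":1,"spin":0},{"dx":-2,"dy":0,"dz":1,"spin":0},{"dx":-2,"dy":0,"dz":1,"spin":0}]' 70
python3 - <<'E'
from h import *
from plant import capture,sensors,bot
a=capture("scene")["frame"].astype(int)
for _ in range(6): b=capture("scene")["frame"].astype(int)
s=np.s_[195:235,255:310]; print("max diff at roller over 0.3 s",np.abs(a-b)[s].max(), sensors.get_obs()["time"])
print(bot.close_job())
E
```

```text
time: 11.12
tool_pos: [497.1, -136.1, 190.0]
tcp_rot: [-0.219, 1.571, -3.081]
contact_force: [0.3, -0.2, 0.2]
grip_width: 64.5
max diff at roller over 0.3 s 35 11.4667
the job is handed in; nothing more can be done
None
```

The roller is parked flat against the dark stop, and I handed the job in at about 11.5 s of the 38 s allowed. I took the largest roller, the one at the foot of the ramp. With the gripper part-open, I pushed it with both fingertips at 36 mm/s, slowing to 18–24 mm/s near the crest, at about 2–3.5 N. It rolled the last bit down to the stop by itself, and I then drew the hand back and up, well clear.

**Last checks:**
- **Position:** the roller in the scene view matched the predicted seat outline to about 2 mm.
- **Contact:** the force on the tool was down to sensor noise (under 0.5 N).
- **Other things:** by eye, the cup, jar, pot and brush had not moved. I did not re-check the bowl or the bottle at the end, but the arm stayed far from both.
- **Stillness, not conclusive:** two pictures 0.3 s apart differed by up to 35 of 255 grey levels somewhere in the area around the roller. I handed in without looking into it. It may be the arm's shadow settling at the edges, but I didn't confirm that.

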